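# Pass a vial rack through the gated transfer chute

### The arm

A 7-joint arm with a two-finger parallel gripper is mounted at the origin on the work surface. World frame = base frame: x ahead of the robot, y to its left, z up, the work surface at z = 0. Lengths are in m, angles in rad, forces in N, time in s.
With the tool pointing down it reaches from about 0.35 to 0.9 m from the base axis. Payload 8.1 kg.
Tool frame: the origin (TCP) lies between the finger pads; the fingertips stand 17 mm ahead of it and the grasp point (between the pads) lies 2 mm behind it; z points along the fingers, y is the direction in which the jaws open and shut (so a half turn about z gives the same grasp; the last joint's range is limited). The gripper opens to 92 mm and grips with 3 to 60 N. Pads are 19 mm wide; open, the fingers measure 130 mm over their backs; the gripper's body (75 mm by 190 mm) begins 47 mm behind the grasp point.
Start: joints at [1.164, 0.434, 0.025, 1.573, -0.012, 1.134, -0.075], TCP at [0.187, -0.596, 0.244] pointing down, gripper open.
Joint ranges: [-2.62, 2.62], [-0.44, 2.09], [-1.27, 1.32], [0.08, 2.57], [-1.32, 4.46], [0.12, 2], [-2.74, 2.74]. Speed limits (rad/s): [2.22, 2.22, 3.01, 3.01, 3.14, 3.14, 3.14].

### API

Orientations are given as a rotation vector (axis times angle).
In Python, from cell import arm gives the robot as it stands. The module is installed in compiled form; this text tells all that it offers.
- The arm moves only by the shell command python3 -m crank 'ROWS' [FORCE]. ROWS is JSON, a list of rows, each a list of 5 numbers: the opening, from 0 (shut) to 1 (fully open), then the shift along the world's x, y, z normalised to -1 to 1, where 1 is 40 cm, then the turn about the world's z normalised to -1 to 1, where 1 is 60 degrees. In form: [[fingers, tx, ty, tz, twist], ...]. A call has exactly 8 rows; each row shifts and turns the commanded pose from where the row before left it; what a row does not reach is not made up. A row lasts 1/12 s, in which the tool goes at most 41.7 mm and 7.16 degrees, less where a joint would pass 70% of its speed; a pose out of reach is approached as far as the arm can. A call with a number of a shift or a turn outside -1 to 1 is refused whole. A call with a gripper value outside its range is refused whole. The fingers move at their own pace and stop on an object; FORCE is the grip in N (left out, the last holds). Time passes only in rows, so rows that do not move let the fingers close, or fill a call up. It gives the time, the measured TCP pose, the force and the opening at its end, in the units of the state.
- arm.observe(): the state, without advancing time (a new reading comes with each control period).
- arm.get_image(name): name is "scene" or "side" or "wrist"; returns the picture (384x512x3 uint8, red, green, blue); there is no depth.
- arm.get_calibration(name): a dict with "intrinsics" (3x3 intrinsics, pixels), "extrinsics" (4x4, takes a point from camera to world coordinates). Camera axes: x right, y down, z forward; pixel columns grow to the right and rows downward; lengths in m; the calibration is good to about 2 mm. A picture is of the moment at which its call begins: read the wrist's pose just before it. get_calibration takes no time and is no camera call; for the wrist camera it gives the pose at the moment of the call.
- arm.sign_off(): hands the job in, once; it reports no verdict.
The state is a dict: "clock": time; "joints": joint angles; "dq": joint speeds; "joint_efforts": joint torques, N m; "position": TCP position; "ee_rot": TCP orientation; "force": force on the tool from outside, world axes, zero at the start; "ft_torque": the same for the moment, N m; "width": opening from 0.0 (shut) to 1.0 (fully open).
Only numpy, scipy, OpenCV 4.12 (cv2) and the standard library are available. Lean on these libraries where they do the work, as an engineer would, in place of code of your own. Each camera call takes 0.05 s, during which the arm holds its last target.

### The job

The blue vial rack is waiting in the transfer chute in front of the yellow gate. With one fingertip push the gate's yellow rail towards the chute and hold it there so that the gate flap stays sunk below the deck, and meanwhile push the rack with the other fingertip along the chute, over the gate, until it is fully home against the end stop; do not let the gate up until the whole rack is past it. Then let the gate spring shut behind the rack; pinch and lift nothing, and leave the things standing around alone.

Things in the scene. Friction and masses are not known exactly. Their poses are not given: they have to be found in the camera images.
- chute: Fixed metal transfer chute. Origin on the bench top under the lane's middle, at the gate; z up, +y along the lane in the direction of travel, -x the side of the gate rail. Sizes below are in this frame, mm. Deck top z 55, from y -220 (open end) to 115. Side walls 4 thick, inner faces x -38 and +38, tops z 75; open above. Two hinge posts outside the -x wall (x -74, y -205 and 70) reach z 52.
- end_stop (a point): Middle of the end stop's inner face at deck height (chute x 0, y 115, z 55). The stop is a 6 mm thick grey wall across the lane's far end, reaching z 85. When the rack is home its leading face touches it, its origin is at chute y 70 and its rear face at y 25.
- gate (a joint): Angle of the sprung gate, rad: 0 shut (its spring returns it there), 0.5 fully open (hard stop). It turns on a shaft parallel to the lane at chute x -74, z 44. Pushing its rail towards the lane (+x) opens it, with about 2 to 5 N; the rail's axis is then at x = -74 + 50 sin(angle), z = 44 + 50 cos(angle): 0.43 rad is 21 mm of push.
- gate_flap (a point): Middle of the top edge of the yellow gate flap, which stands up through a slot in the deck: 6 thick (chute y -3 to 3), 36 wide (x -17 to 19), 18 above the deck when shut. It sinks as the gate opens: level with the deck at 0.30 rad, well clear below it from 0.36. The rack cannot push it over.
- gate_rail (a point): Middle (at chute y 0) of the axis of the yellow rail: a straight round bar 10 mm thick, parallel to the lane from chute y -187 to 57, at x -74, z 94 when shut. It moves with the gate. A fingertip can slide along its outer (-x) side while pushing it; the space outside it is free.
- rack: Loose blue vial rack, about 0.3 kg, 70 wide (its x, across the lane), 90 long (its y, along the lane), 30 high, with white vial caps reaching 42 above its underside. Origin at the centre of its underside, on the deck; axes nearly parallel to the chute's. It has 3 mm of play to each wall and starts with its leading face short of the gate.
- tipbox: Bystander: yellow box with grey lid, 78 x 103 x 54 mm high, origin at the centre of its underside. Leave alone.
- jar: Bystander: red jar with white cap, 60 mm across, 70 high, origin at the centre of its underside. Leave alone.
- amber: Bystander: small amber bottle with blue cap, 44 mm across, 80 high, origin at the centre of its underside. Leave alone.
- vial: Bystander: green cylinder, 28 mm across, 45 high, origin at the centre of its underside. Leave alone.

How it is judged:
By the outcome, as a careful person would: the job done as asked, in the order asked, and still so for the second after the job is handed in, with the robot touching nothing.
It also fails if it takes over 38 s, if anything falls off the work surface, if the arm or the gripper's body presses on something with over 40 N, if the wrist force passes 120 N, or if a joint passes its speed limit or range.

## Working session

There is one attempt and no reset: what is moved stays moved. The work goes in short steps, Python scripts to look and compute and a shell command to move; the robot and the scene stay as the last step left them, time stands still between calls to the robot, and variables do not carry over. Pictures are saved under pics/ and viewed, and the job is handed in when it is done.

```bash
mkdir -p pics; python3 - <<'E'
from cell import arm
import cv2,numpy as np
s=arm.observe()
for k,v in s.items(): print(k,np.round(v,3))
for n in("scene","side","wrist"):
    c=arm.get_calibration(n); print(n,np.round(c["intrinsics"],1).tolist(),np.round(c["extrinsics"],3).tolist())
    im=arm.get_image(n); cv2.imwrite(f"pics/{n}0.png",im[:,:,::-1])
E
```

```text
clock 0.0
joints [ 1.164  0.435  0.025  1.574 -0.012  1.134 -0.075]
dq [-0.001 -0.     0.     0.    -0.002 -0.     0.001]
joint_efforts [-1.0000e-03 -6.6788e+01  9.8500e-01 -3.1446e+01 -6.1000e-02  4.3000e-02
  0.0000e+00]
position [ 0.187 -0.596  0.243]
ee_rot [-3.104e+00 -4.750e-01  1.000e-03]
force [ 0.592 -0.242 -1.27 ]
ft_torque [-0.019 -0.02  -0.063]
width 1.001
scene [[369.7, 0.0, 260.8], [0.0, 369.7, 189.6], [0.0, 0.0, 1.0]] [[-0.373, 0.615, -0.694, 1.105], [0.927, 0.229, -0.295, 0.316], [-0.023, -0.754, -0.656, 0.595], [0.0, 0.0, 0.0, 1.0]]
side [[429.1, 0.0, 253.2], [0.0, 429.1, 191.1], [0.0, 0.0, 1.0]] [[0.714, -0.441, 0.543, 0.143], [-0.7, -0.435, 0.567, -0.347], [-0.013, -0.785, -0.619, 0.573], [0.0, 0.0, 0.0, 1.0]]
wrist [[324.9, 0.0, 258.2], [0.0, 324.9, 189.7], [0.0, 0.0, 1.0]] [[0.299, -0.909, -0.289, 0.266], [-0.954, -0.285, -0.089, -0.571], [-0.001, 0.302, -0.953, 0.385], [0.0, 0.0, 0.0, 1.0]]
```

View pics/scene0.png

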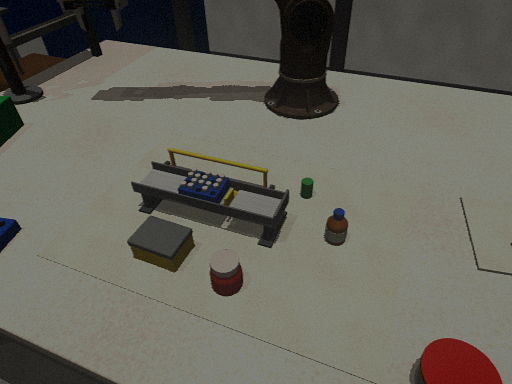

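View pics/side0.png

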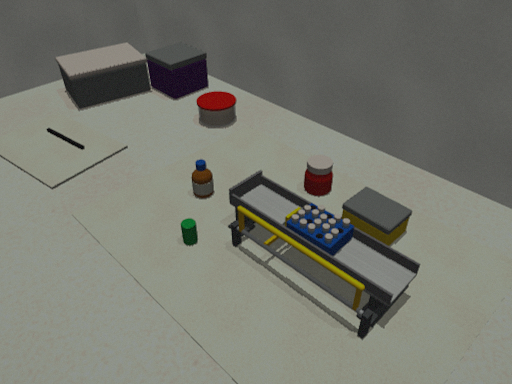

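View pics/wrist0.png

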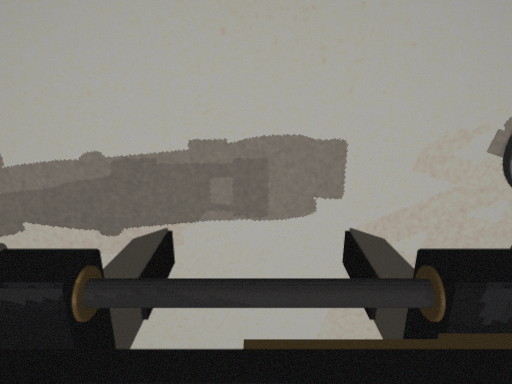

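```bash
python3 - <<'E'
import cv2
a=cv2.imread("pics/scene0.png")[140:250,125:300]; cv2.imwrite("pics/sc_c.png",cv2.resize(cv2.convertScaleAbs(a,alpha=1.5),None,fx=4.5,fy=4.5,interpolation=cv2.INTER_CUBIC))
a=cv2.imread("pics/side0.png")[165:340,220:420]; cv2.imwrite("pics/si_c.png",cv2.resize(cv2.convertScaleAbs(a,alpha=1.5),None,fx=3.4,fy=3.4,interpolation=cv2.INTER_CUBIC))
E
```

```text
(no output)
```

View pics/sc_c.png

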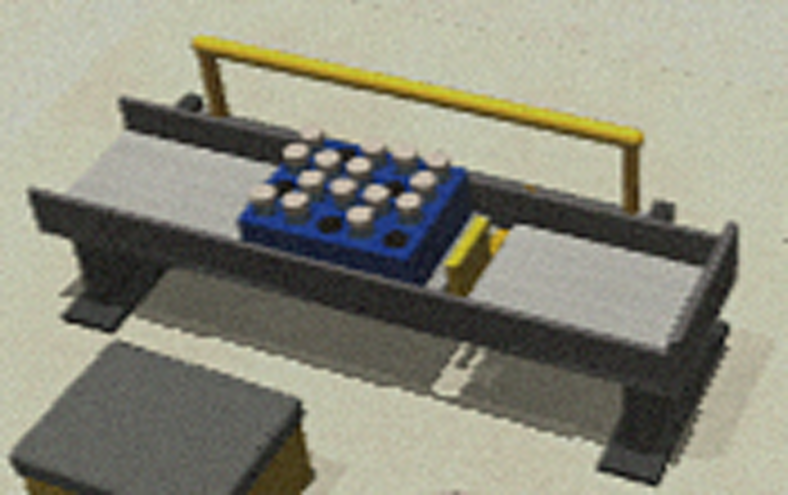

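View pics/si_c.png

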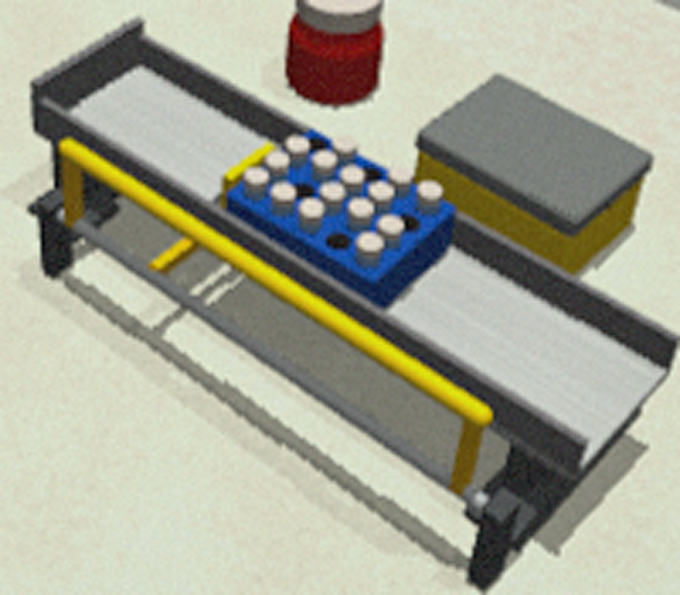

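```bash
cat >fit.py <<'E'
from cell import arm
import numpy as np
from scipy.optimize import least_squares
sc=lambda u,v:(u/4.5+125,v/4.5+140)
si=lambda u,v:(u/3.4+220,v/3.4+165)
C=[("scene",(-74,-187,94),sc(198,43)),("scene",(-74,57,94),sc(638,137)),("scene",(-40,-220,75),sc(124,98)),
("scene",(42,-220,75),sc(32,190)),("scene",(-42,118,85),sc(735,226)),("scene",(-17,0,73),sc(483,220)),("scene",(19,0,73),sc(452,266)),
("side",(-74,-187,94),si(488,413)),("side",(-74,57,94),si(66,146)),("side",(42,-220,75),si(678,340)),("side",(-42,-220,75),si(583,465)),("side",(42,121,85),si(137,22)),("side",(-42,121,85),si(33,85))]
R=[("scene",(35,45,30),sc(420,262)),("scene",(35,-45,30),sc(241,215)),("scene",(-35,45,30),sc(467,170)),
("side",(-35,45,30),si(229,195)),("side",(-35,-45,30),si(385,283)),("side",(35,-45,30),si(455,205))]
cal={n:arm.get_calibration(n) for n in("scene","side")}
def proj(n,P):
    E=np.linalg.inv(cal[n]["extrinsics"]);q=cal[n]["intrinsics"]@(E[:3,:3]@P+E[:3,3]);return q[:2]/q[2]
def W(p,P,z0=0):
    c,s=np.cos(p[2]),np.sin(p[2]);x,y,z=np.array(P)/1000
    return np.array([p[0]+c*x-s*y,p[1]+s*x+c*y,z+z0])
def fit(L,z0,g):
    f=lambda p:np.concatenate([proj(n,W(p,P,z0))-uv for n,P,uv in L])
    r=least_squares(f,g,loss="soft_l1");print(np.round(r.x,4),"deg",np.degrees(r.x[2]));print(np.round(f(r.x).reshape(-1,2),1).tolist());return r.x
p=fit(C,0,[.55,-.1,0]); q=fit(R,.055,[.55,-.2,0])
c,s=np.cos(p[2]),np.sin(p[2]);d=q[:2]-p[:2];print("rack in chute",c*d[0]+s*d[1],-s*d[0]+c*d[1])
for P in [(-74,-187,94),(-74,57,94),(0,-220,55),(0,115,55)]: print(P,W(p,P))
E
python3 fit.py
```

```text
[0.5883 0.0187 0.011 ] deg 0.6323145340471821
[[0.1, -0.0], [-2.0, 0.4], [-1.6, -0.5], [-2.2, -0.2], [-1.8, -1.1], [-1.3, -0.6], [-1.6, -0.2], [-3.9, 0.8], [-0.0, 0.4], [-0.1, -0.8], [-1.3, -5.8], [-0.4, -2.1], [-1.4, -1.7]]
[ 0.5883 -0.0409  0.0781] deg 4.472585192966691
[[-3.0, -1.2], [-2.4, 1.3], [-1.1, -1.3], [-2.1, 0.1], [-2.6, -0.7], [0.1, -0.9]]
rack in chute -0.0006107536187642839 -0.05965577834749285
(-74, -187, 94) [ 0.51633009 -0.16908055  0.094     ]
(-74, 57, 94) [0.51363737 0.0749046  0.094     ]
(0, -220, 55) [ 0.59068976 -0.20126189  0.055     ]
(0, 115, 55) [0.58699279 0.13371771 0.055     ]
```

```bash
cat >ov.py <<'E'
from fit import *
import cv2
segs=[((-42,-220,75),(-42,121,75)),((42,-220,75),(42,121,75)),((-38,-220,75),(-38,115,75)),((38,-220,75),(38,115,75)),((-74,-187,94),(-74,57,94)),((-42,121,85),(42,121,85)),((-42,115,85),(42,115,85)),((-17,0,73),(19,0,73)),((-38,-220,55),(38,-220,55)),((-38,115,55),(38,115,55))]
for n,(x0,y0,x1,y1),k in(("scene",(125,140,300,250),4.5),("side",(220,165,420,340),3.4)):
    im=cv2.convertScaleAbs(cv2.imread(f"pics/{n}0.png")[y0:y1,x0:x1],alpha=1.5)
    im=cv2.resize(im,None,fx=k,fy=k,interpolation=cv2.INTER_CUBIC)
    t=lambda P:tuple(int(v) for v in (proj(n,P)-(x0,y0)+0.5)*k)
    for a,b in segs: cv2.line(im,t(W(p,a)),t(W(p,b)),(0,255,0),1)
    cv2.imwrite(f"pics/ov_{n}.png",im)
E
python3 ov.py
```

```text
[0.5883 0.0187 0.011 ] deg 0.6323145340471821
[[0.1, -0.0], [-2.0, 0.4], [-1.6, -0.5], [-2.2, -0.2], [-1.8, -1.1], [-1.3, -0.6], [-1.6, -0.2], [-3.9, 0.8], [-0.0, 0.4], [-0.1, -0.8], [-1.3, -5.8], [-0.4, -2.1], [-1.4, -1.7]]
[ 0.5883 -0.0409  0.0781] deg 4.472585192966691
[[-3.0, -1.2], [-2.4, 1.3], [-1.1, -1.3], [-2.1, 0.1], [-2.6, -0.7], [0.1, -0.9]]
rack in chute -0.0006107536187642839 -0.05965577834749285
(-74, -187, 94) [ 0.51633009 -0.16908055  0.094     ]
(-74, 57, 94) [0.51363737 0.0749046  0.094     ]
(0, -220, 55) [ 0.59068976 -0.20126189  0.055     ]
(0, 115, 55) [0.58699279 0.13371771 0.055     ]
```

View pics/ov_scene.png

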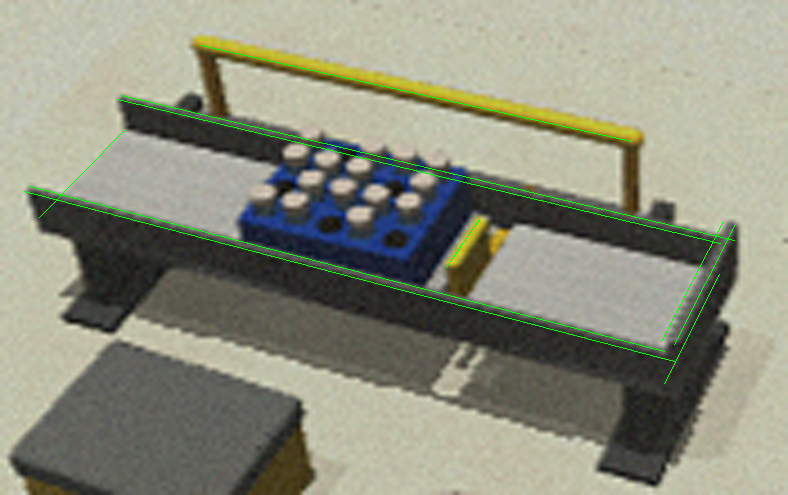

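View pics/ov_side.png

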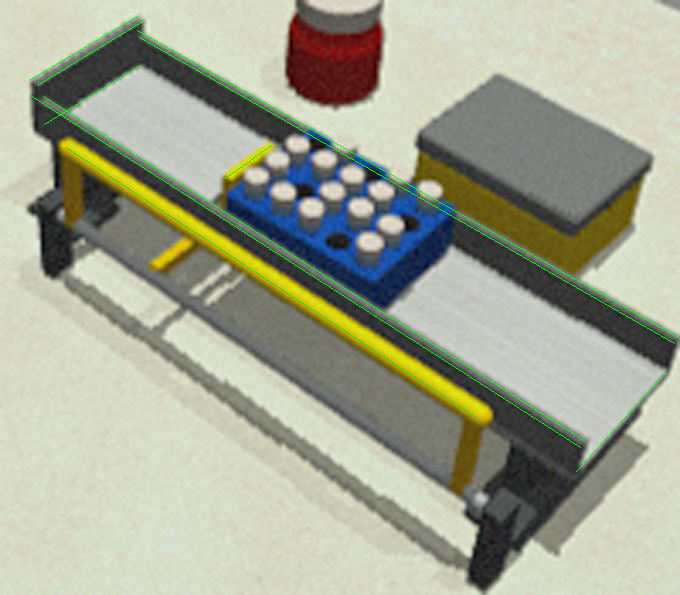

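```bash
python3 -m crank '[[0.652,0.0537,0.0775,0,0.076],[0.652,0.0537,0.0775,0,0.076],[0.652,0.0537,0.0775,0,0.076],[0.652,0.0537,0.0775,0,0.076],[0.652,0.0537,0.0775,0,0.076],[0.652,0.0537,0.0775,0,0.076],[0.652,0.0537,0.0775,0,0.076],[0.652,0.0537,0.0775,0,0.076]]' 40
python3 -m crank '[[0.652,0.0537,0.0775,0,0.076],[0.652,0.0537,0.0775,0,0.076],[0.652,0.0537,0.0775,0,0.076],[0.652,0.0537,0.0775,0,0.076],[0.652,0.0537,0.0775,0,0.076],[0.652,0.0537,0.0775,0,0.076],[0.652,0.0537,0.0775,0,0.076],[0.652,0.0537,0.0775,0,0.076]]'
python3 -m crank '[[0.652,0,0,0,0],[0.652,0,0,0,0],[0.652,0,0,0,0],[0.652,0,0,0,0],[0.652,0,0,0,0],[0.652,0,0,0,0],[0.652,0,0,0,0],[0.652,0,0,0,0]]'
cat >st.py <<'E'
from fit import p
from cell import arm
import numpy as np, sys, cv2
from scipy.spatial.transform import Rotation as Ro
s=arm.observe();R=Ro.from_rotvec(s["ee_rot"]).as_matrix();t=s["position"]
c,sn=np.cos(p[2]),np.sin(p[2]);d=t[:2]-p[:2]
print("clk",s["clock"],"pos",np.round(t,4),"width",s["width"],"F",np.round(s["force"],1))
print("chute TCP mm",1000*(c*d[0]+sn*d[1]),1000*(-sn*d[0]+c*d[1]),"tip z",1000*(t[2]+.017*R[2,2]),"yaw tool y",np.degrees(np.arctan2(R[1,1],R[0,1])),"z",np.round(R[:,2],3))
for n in sys.argv[1:]:
    v,f=n.split(":");cv2.imwrite(f"pics/{f}.png",cv2.convertScaleAbs(arm.get_image(v)[:,:,::-1],alpha=1.5))
E
python3 st.py wrist:w1 side:s1 | tail -2
```

```text
clock: 0.82
position: [0.3593, -0.3467, 0.2437]
ee_rot: [2.798, 1.429, -0.0]
force: [1.0, -0.4, 0.3]
width: 0.654
clock: 1.48
position: [0.5312, -0.0988, 0.2437]
ee_rot: [2.21, 2.232, -0.0]
force: [1.1, -0.9, -0.5]
width: 0.65
clock: 2.15
position: [0.5304, -0.101, 0.2438]
ee_rot: [2.215, 2.227, -0.0]
force: [-0.1, 0.1, 0.5]
width: 0.649
clk 2.15 pos [ 0.5304 -0.101   0.2438] width 0.6489570460832567 F [-0.1  0.1  0.5]
chute TCP mm -59.1583459915104 -119.02980454448144 tip z 226.83327549895367 yaw tool y 0.29982668620140895 z [ 0. -0. -1.]
```

View pics/w1.png

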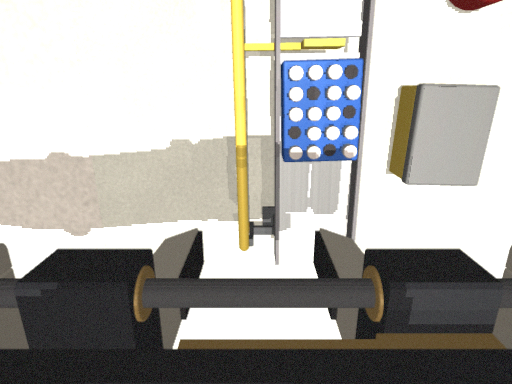

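View pics/s1.png

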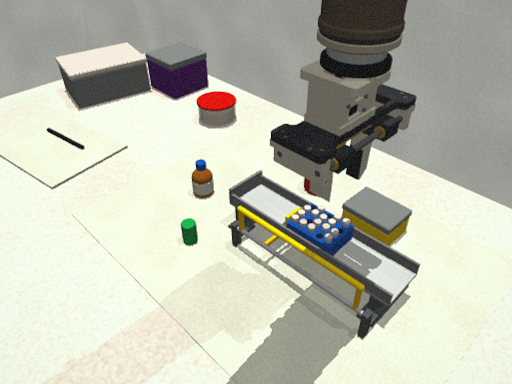

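```bash
python3 - <<'E' | tail -12
from fit import *
c=arm.get_calibration("wrist");K=c["intrinsics"];E=c["extrinsics"]
def bp(u,v,z):
    d=E[:3,:3]@np.linalg.solve(K,[u,v,1]);w=E[:3,3]+d*(z-E[2,3])/d[2]
    cc,s=np.cos(p[2]),np.sin(p[2]);e=w[:2]-p[:2];return np.round([1000*(cc*e[0]+s*e[1]),1000*(-s*e[0]+cc*e[1])],1)
for l,u,v,z in[("rackRL",284,161,.085),("rackRR",363,160,.085),("rackFL",282,61,.085),("rackFR",361,59,.085),("rail",238.5,30,.094),("rail",241,130,.094),("railend",244,250,.094),("Lwall",277,200,.075),("Lwall",277,20,.075),("flapL",305,43,.073),("flapR",345,43,.073)]: print(l,bp(u,v,z))
E
```

```text
(0, 115, 55) [0.58699279 0.13371771 0.055     ]
rackRL [ -34.3 -102.6]
rackRR [  40.2 -102. ]
rackFL [-37.7 -14.6]
rackFR [ 30.3 -13.4]
rail [-74.1   8.5]
rail [-73.8 -72.2]
railend [ -73.3 -191.2]
Lwall [ -39.8 -145.1]
Lwall [-41.8  19. ]
flapL [-16.8   0.9]
flapR [18.5  0.7]
```

```bash
python3 -m crank '[[0.652,0,0,-0.05,0],[0.652,0,0,-0.05,0],[0.652,0,0,-0.05,0],[0.652,0,0,-0.05,0],[0.652,0,0,-0.05,0],[0.652,0,0,-0.05,0],[0.652,0,0,-0.05,0],[0.652,0,0,-0.05,0]]'
python3 -m crank '[[0.652,0,0,0,0],[0.652,0,0,0,0],[0.652,0,0,0,0],[0.652,0,0,0,0],[0.652,0,0,0,0],[0.652,0,0,0,0],[0.652,0,0,0,0],[0.652,0,0,0,0]]'
python3 st.py scene:c2 side:s2 | tail -2
```

```text
clock: 2.92
position: [0.5307, -0.1005, 0.0829]
ee_rot: [2.214, 2.228, 0.0]
force: [0.2, -0.2, 0.1]
width: 0.654
clock: 3.58
position: [0.5308, -0.1005, 0.0841]
ee_rot: [2.214, 2.228, 0.0]
force: [-0.4, -0.3, -0.2]
width: 0.654
clk 3.5833 pos [ 0.5308 -0.1005  0.0841] width 0.6537834359004105 F [-0.4 -0.3 -0.2]
chute TCP mm -58.79759711403321 -118.57824003134968 tip z 67.12145354407487 yaw tool y 0.35567597359026953 z [ 0.001 -0.    -1.   ]
```

View pics/s2.png

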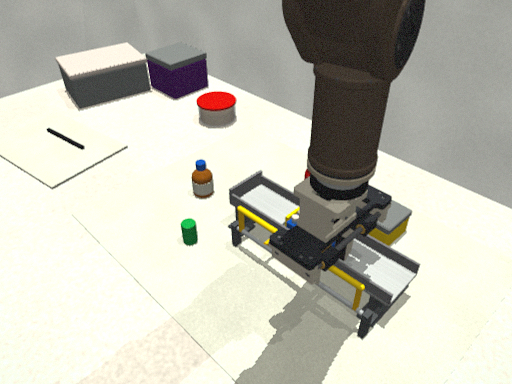

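View pics/c2.png

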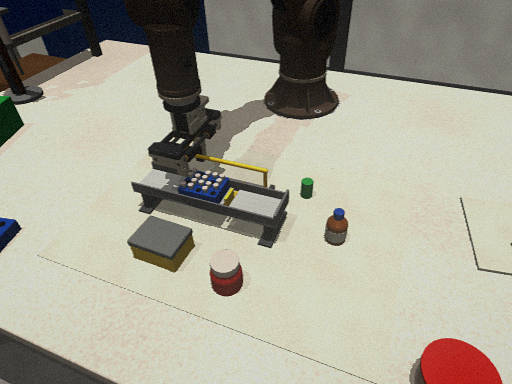

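```bash
python3 -m crank '[[0.652,0.01,0,0,0],[0.652,0.01,0,0,0],[0.652,0.01,0,0,0],[0.652,0.01,0,0,0],[0.652,0.01,0,0,0],[0.652,0.01,0,0,0],[0.652,0.01,0,0,0],[0.652,0.01,0,0,0]]'
python3 -m crank '[[0.652,0,0,0,0],[0.652,0,0,0,0],[0.652,0,0,0,0],[0.652,0,0,0,0],[0.652,0,0,0,0],[0.652,0,0,0,0],[0.652,0,0,0,0],[0.652,0,0,0,0]]'
python3 st.py scene:c3 side:s3 | tail -2
python3 - <<'E'
import cv2
a=cv2.imread("pics/c3.png")[140:250,125:300];b=cv2.imread("pics/s3.png")[165:340,220:420]
cv2.imwrite("pics/c3c.png",cv2.resize(a,None,fx=4.5,fy=4.5,interpolation=2));cv2.imwrite("pics/s3c.png",cv2.resize(b,None,fx=3.4,fy=3.4,interpolation=2))
E
```

```text
clock: 4.35
position: [0.5619, -0.1004, 0.083]
ee_rot: [-2.213, -2.227, 0.002]
force: [-5.1, 0.4, -4.2]
width: 0.651
clock: 5.02
position: [0.562, -0.1004, 0.0835]
ee_rot: [-2.214, -2.228, 0.001]
force: [-5.1, 0.9, -4.3]
width: 0.654
clk 5.0167 pos [ 0.562  -0.1004  0.0835] width 0.653841777467492 F [-5.1  0.9 -4.3]
chute TCP mm -27.61015372317093 -118.85315378371953 tip z 66.54014770747594 yaw tool y 0.3584779291713558 z [-0.001 -0.    -1.   ]
```

View pics/c3c.png

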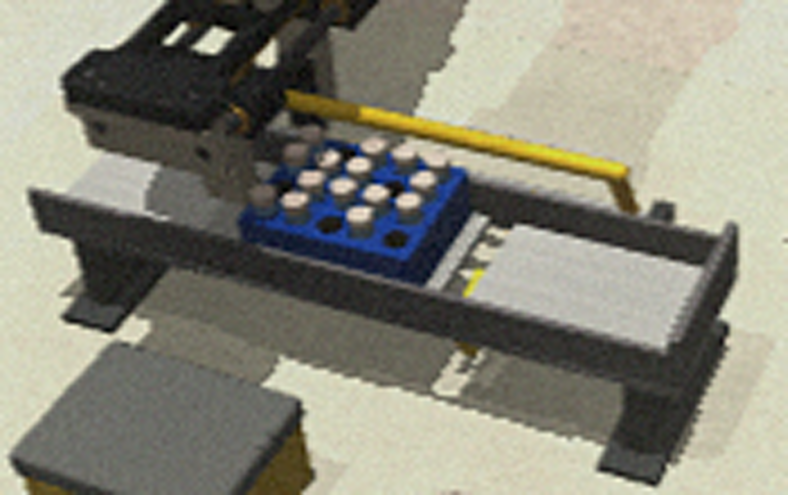

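View pics/s3c.png

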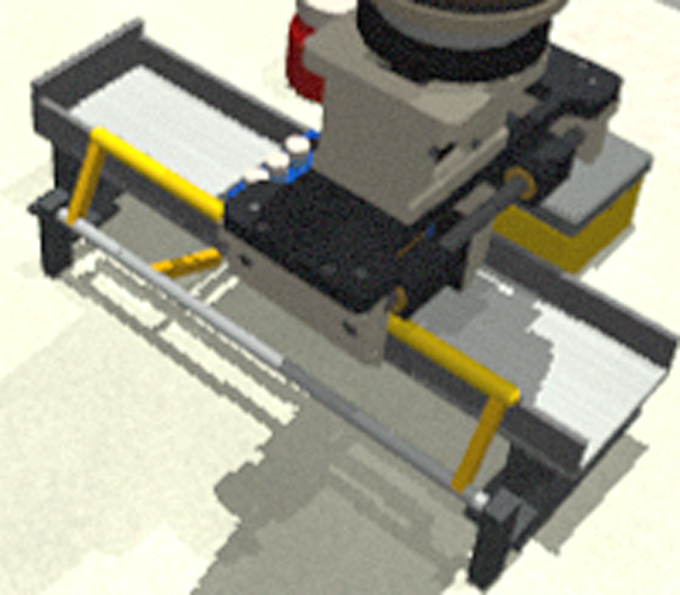

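```bash
python3 -m crank '[[0.652,-0.0001,0.0125,0,0],[0.652,-0.0001,0.0125,0,0],[0.652,-0.0001,0.0125,0,0],[0.652,-0.0001,0.0125,0,0],[0.652,-0.0001,0.0125,0,0],[0.652,-0.0001,0.0125,0,0],[0.652,-0.0001,0.0125,0,0],[0.652,-0.0001,0.0125,0,0]]'
python3 st.py scene:c4 | tail -2
python3 - <<'E'
import cv2
a=cv2.imread("pics/c4.png")[140:250,125:300]
cv2.imwrite("pics/c4c.png",cv2.resize(a,None,fx=4.5,fy=4.5,interpolation=2))
E
```

```text
clock: 5.78
position: [0.5625, -0.0618, 0.0841]
ee_rot: [2.215, 2.226, -0.001]
force: [-3.2, -5.2, 0.0]
width: 0.655
clk 5.7833 pos [ 0.5625 -0.0618  0.0841] width 0.6547974798452955 F [-3.2 -5.2  0. ]
chute TCP mm -26.632269525295087 -80.21826809212234 tip z 67.09768674289396 yaw tool y 0.2884224472548404 z [ 0.001 -0.002 -1.   ]
```

View pics/c4c.png

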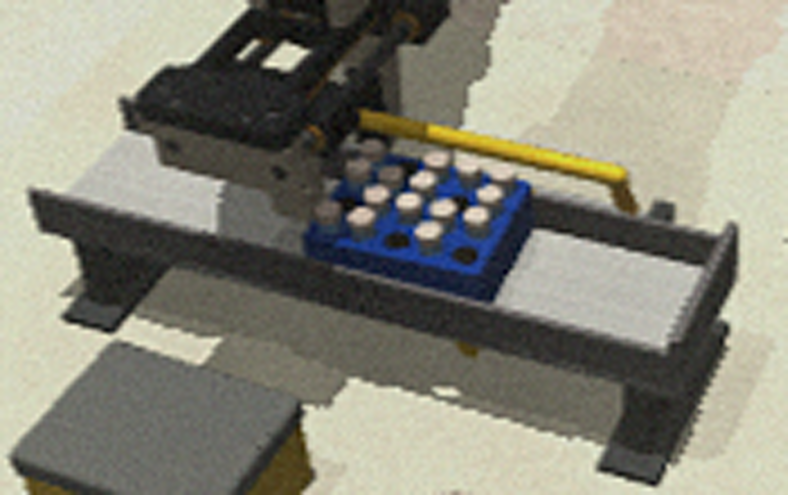

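```bash
python3 -m crank '[[0.652,-0.0002,0.0125,0,0],[0.652,-0.0002,0.0125,0,0],[0.652,-0.0002,0.0125,0,0],[0.652,-0.0002,0.0125,0,0],[0.652,-0.0002,0.0125,0,0],[0.652,-0.0002,0.0125,0,0],[0.652,-0.0002,0.0125,0,0],[0.652,-0.0002,0.0125,0,0]]'
python3 st.py | tail -2
python3 -m crank '[[0.652,-0.0002,0.0125,0,0],[0.652,-0.0002,0.0125,0,0],[0.652,-0.0002,0.0125,0,0],[0.652,-0.0002,0.0125,0,0],[0.652,-0.0002,0.0125,0,0],[0.652,-0.0002,0.0125,0,0],[0.652,-0.0002,0.0125,0,0],[0.652,-0.0002,0.0125,0,0]]'
python3 st.py scene:c5 wrist:w5| tail -2
python3 - <<'E'
import cv2
a=cv2.imread("pics/c5.png")[140:250,125:300]
cv2.imwrite("pics/c5c.png",cv2.resize(a,None,fx=4.5,fy=4.5,interpolation=2))
E
```

```text
clock: 6.5
position: [0.562, -0.0218, 0.0841]
ee_rot: [2.215, 2.226, -0.001]
force: [-3.2, -5.1, 0.7]
width: 0.653
clk 6.5 pos [ 0.562  -0.0218  0.0841] width 0.6533983478640707 F [-3.2 -5.1  0.7]
chute TCP mm -26.72070039840927 -40.27417075253027 tip z 67.12202995066005 yaw tool y 0.2850876240705595 z [ 0.001 -0.002 -1.   ]
clock: 7.17
position: [0.5614, 0.0181, 0.0841]
ee_rot: [2.215, 2.226, -0.001]
force: [-2.9, -4.9, 0.7]
width: 0.653
clk 7.1667 pos [0.5614 0.0181 0.0841] width 0.6525907486772654 F [-2.9 -4.9  0.7]
chute TCP mm -26.90986498716055 -0.27927455944801194 tip z 67.10789079596375 yaw tool y 0.28285945574530463 z [ 0.001 -0.002 -1.   ]
```

View pics/c5c.png

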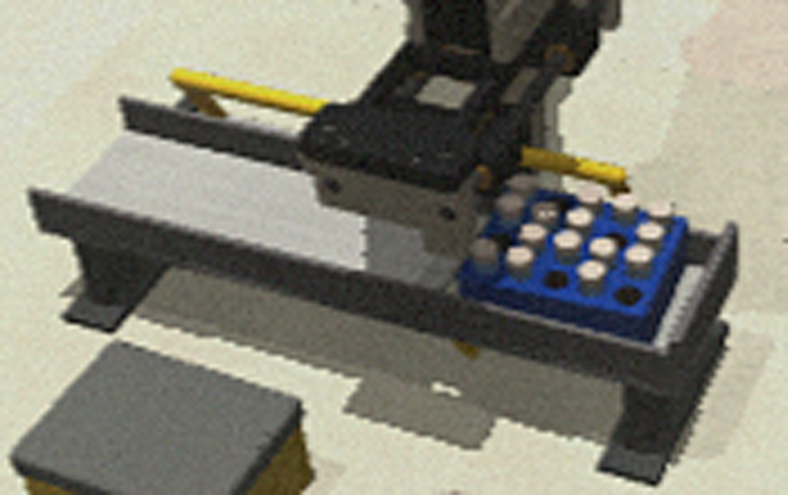

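View pics/w5.png

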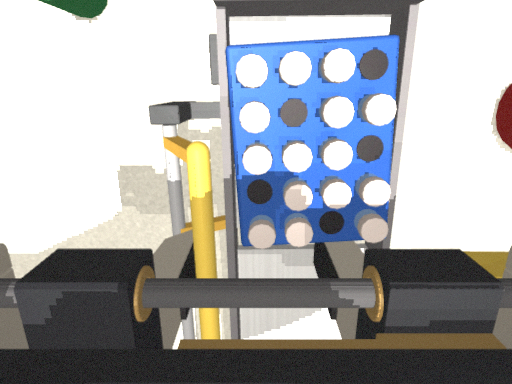

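```bash
python3 -m crank '[[0.652,-0.0001,0.005,0,0],[0.652,-0.0001,0.005,0,0],[0.652,-0.0001,0.005,0,0],[0.652,-0.0001,0.005,0,0],[0.652,-0.0001,0.005,0,0],[0.652,-0.0001,0.005,0,0],[0.652,-0.0001,0.005,0,0],[0.652,0,0,0,0]]'
python3 st.py | tail -2
python3 -m crank '[[0.652,0,0.0025,0,0],[0.652,0,0.0025,0,0],[0.652,0,0,0,0],[0.652,0,0,0,0],[0.652,0,0,0,0],[0.652,0,0,0,0],[0.652,0,0,0,0],[0.652,0,0,0,0]]'
python3 st.py scene:c6 wrist:w6| tail -2
python3 - <<'E'
import cv2
a=cv2.imread("pics/c6.png")[140:250,125:300]
cv2.imwrite("pics/c6c.png",cv2.resize(a,None,fx=4.5,fy=4.5,interpolation=2))
E
```

```text
clock: 7.93
position: [0.5611, 0.0321, 0.0841]
ee_rot: [2.215, 2.226, -0.001]
force: [-3.5, -5.1, 2.1]
width: 0.654
clk 7.9333 pos [0.5611 0.0321 0.0841] width 0.6535240180172182 F [-3.5 -5.1  2.1]
chute TCP mm -26.962311088705572 13.713760951123865 tip z 67.0853093224964 yaw tool y 0.27819102723208883 z [ 0.001 -0.002 -1.   ]
clock: 8.6
position: [0.5611, 0.0323, 0.0841]
ee_rot: [2.216, 2.223, -0.003]
force: [-4.0, -10.3, 4.0]
width: 0.654
clk 8.6 pos [0.5611 0.0323 0.0841] width 0.6536374363783025 F [ -4.  -10.3   4. ]
chute TCP mm -26.96382692756185 13.886669192729281 tip z 67.10876474727746 yaw tool y 0.18305284219897888 z [ 0.    -0.003 -1.   ]
```

View pics/c6c.png

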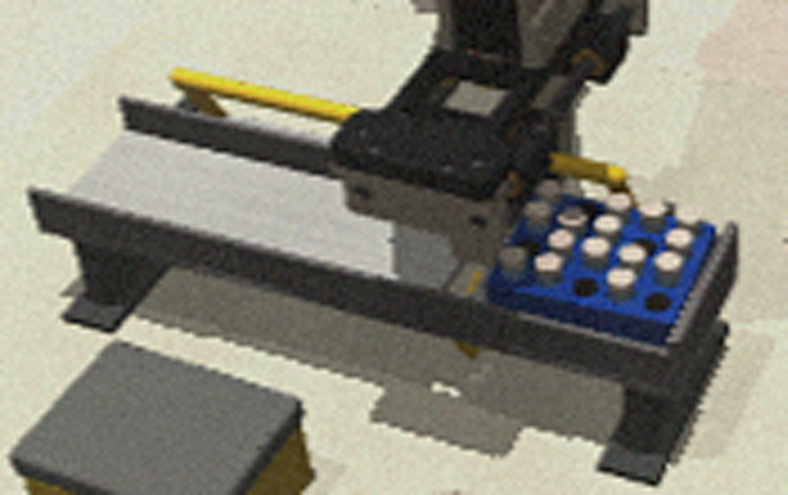

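View pics/w6.png

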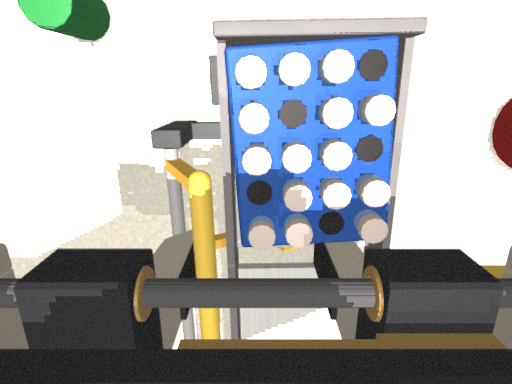

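```bash
python3 -m crank '[[0.652,0,0.0025,0,0],[0.652,0,0.0025,0,0],[0.652,0,0.0025,0,0],[0.652,0,0.0025,0,0],[0.652,0,0,0,0],[0.652,0,0,0,0],[0.652,0,0,0,0],[0.652,0,0,0,0]]'
python3 st.py scene:c7 wrist:w7| tail -2
python3 - <<'E'
import cv2
a=cv2.imread("pics/w7.png")[0:300,180:440]
cv2.imwrite("pics/w7c.png",cv2.resize(a,None,fx=2,fy=2,interpolation=2))
E
```

```text
clock: 9.37
position: [0.5611, 0.0327, 0.0842]
ee_rot: [2.218, 2.218, -0.008]
force: [-4.9, -19.7, 8.5]
width: 0.649
clk 9.3667 pos [0.5611 0.0327 0.0842] width 0.6486165527521179 F [ -4.9 -19.7   8.5]
chute TCP mm -26.98542224090719 14.305255013117835 tip z 67.17072785261568 yaw tool y -0.012090365331435102 z [-0.    -0.007 -1.   ]
```

View pics/w7c.png

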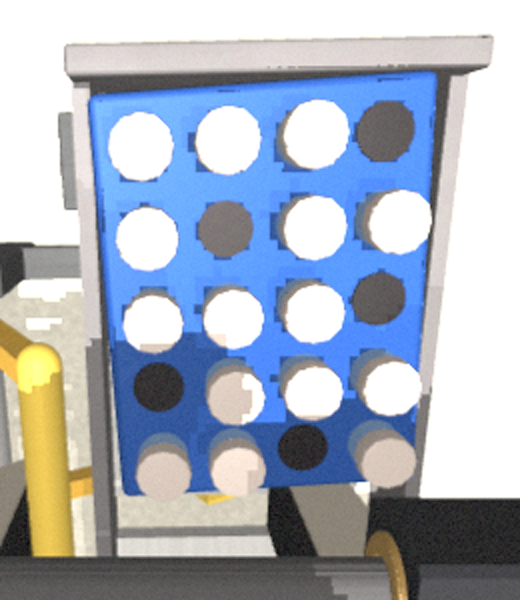

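```bash
python3 -m crank '[[0.652,0,-0.0075,0,0],[0.652,0,-0.0075,0,0],[0.652,0,-0.0075,0,0],[0.652,0,-0.0025,0,0],[0.652,0,0,0,0],[0.63,0,0,0,0],[0.61,-0.0024,0,0,0],[0.59,-0.0024,0,0,0]]'
python3 st.py | tail -2
python3 -m crank '[[0.57,-0.0024,0,0,0],[0.55,-0.0024,0,0,0],[0.53,-0.0024,0,0,0],[0.51,-0.0024,0,0,0],[0.49,-0.0024,0,0,0],[0.47,-0.0024,0,0,0],[0.45,-0.0024,0,0,0],[0.43,-0.0024,0,0,0]]'
python3 st.py | tail -2
```

```text
clock: 10.13
position: [0.5588, 0.0302, 0.0838]
ee_rot: [-2.214, -2.229, -0.001]
force: [-3.8, 2.1, 0.8]
width: 0.602
clk 10.1333 pos [0.5588 0.0302 0.0838] width 0.6015205470156835 F [-3.8  2.1  0.8]
chute TCP mm -29.29735161341739 11.759573651638568 tip z 66.77410648045111 yaw tool y 0.3949607883224793 z [ 0.  0. -1.]
clock: 10.8
position: [0.551, 0.0295, 0.0837]
ee_rot: [2.214, 2.228, -0.0]
force: [-3.6, 1.7, 1.3]
width: 0.436
clk 10.8 pos [0.551  0.0295 0.0837] width 0.4362868037090215 F [-3.6  1.7  1.3]
chute TCP mm -37.10003304115527 11.21966607376731 tip z 66.74404285054715 yaw tool y 0.35689925481800566 z [ 0. -0. -1.]
```

```bash
python3 -m crank '[[0.41,-0.0022,0,0,0],[0.39,-0.0023,0,0,0],[0.37,-0.0023,0,0,0],[0.35,-0.0023,0,0,0],[0.33,-0.0023,0,0,0],[0.31,-0.0023,0,0,0],[0.29,-0.0023,0,0,0],[0.29,0,0,0,0]]'
python3 st.py | tail -2
python3 -m crank '[[0.29,0,0.0025,0,0],[0.29,0,0.0025,0,0],[0.29,0,0.0025,0,0],[0.29,0,0.0025,0,0],[0.29,0,0.0025,0,0],[0.29,0,0,0,0],[0.29,0,0,0,0],[0.29,0,0,0,0]]'
python3 st.py wrist:w8| tail -2
python3 - <<'E'
import cv2
a=cv2.imread("pics/w8.png")[0:300,180:440]
cv2.imwrite("pics/w8c.png",cv2.resize(a,None,fx=2,fy=2,interpolation=2))
E
```

```text
clock: 11.47
position: [0.5445, 0.0295, 0.0837]
ee_rot: [-2.214, -2.228, 0.0]
force: [-4.5, 2.0, -0.7]
width: 0.294
clk 11.4667 pos [0.5445 0.0295 0.0837] width 0.29437200389879503 F [-4.5  2.  -0.7]
chute TCP mm -43.613345358244366 11.290900118234713 tip z 66.71636600720274 yaw tool y 0.36332650481576956 z [-0. -0. -1.]
clock: 12.13
position: [0.5442, 0.0306, 0.0836]
ee_rot: [2.217, 2.223, -0.007]
force: [-5.1, -10.2, 6.1]
width: 0.292
clk 12.1333 pos [0.5442 0.0306 0.0836] width 0.2922880525601603 F [ -5.1 -10.2   6.1]
chute TCP mm -43.88964144724645 12.39776139663899 tip z 66.59267620062197 yaw tool y 0.16916791711015525 z [-0.002 -0.005 -1.   ]
```

View pics/w8c.png

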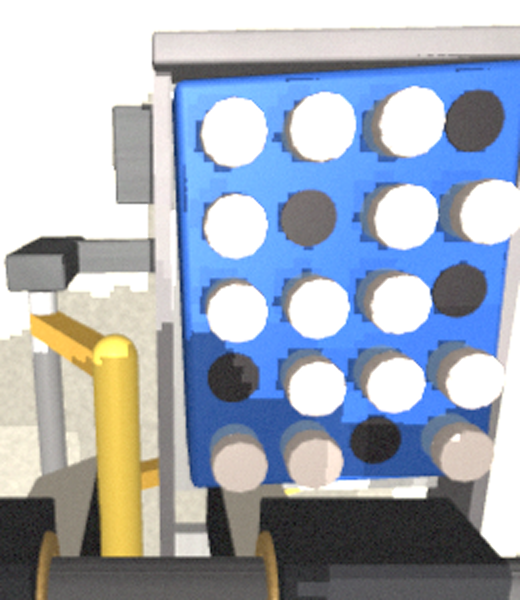

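```bash
python3 -m crank '[[0.29,0,0.0025,0,0],[0.29,0,0.0025,0,0],[0.29,0,0.0025,0,0],[0.29,0,0.0025,0,0],[0.29,0,0.0025,0,0],[0.29,0,0,0,0],[0.29,0,0,0,0],[0.29,0,0,0,0]]'
python3 st.py wrist:w9 side:s9| tail -2
python3 - <<'E'
import cv2
a=cv2.imread("pics/w9.png")[0:300,180:440]
cv2.imwrite("pics/w9c.png",cv2.resize(a,None,fx=2,fy=2,interpolation=2))
a=cv2.imread("pics/s9.png")[165:265,220:370]
cv2.imwrite("pics/s9c.png",cv2.resize(a,None,fx=5,fy=5,interpolation=2))
E
```

```text
clock: 12.85
position: [0.5436, 0.0316, 0.0836]
ee_rot: [2.219, 2.218, -0.014]
force: [-8.6, -22.8, 12.1]
width: 0.288
clk 12.85 pos [0.5436 0.0316 0.0836] width 0.28826798365381595 F [ -8.6 -22.8  12.1]
chute TCP mm -44.49595429522505 13.41263244877013 tip z 66.62235040337356 yaw tool y -0.024422652636274553 z [-0.003 -0.009 -1.   ]
```

View pics/w9c.png

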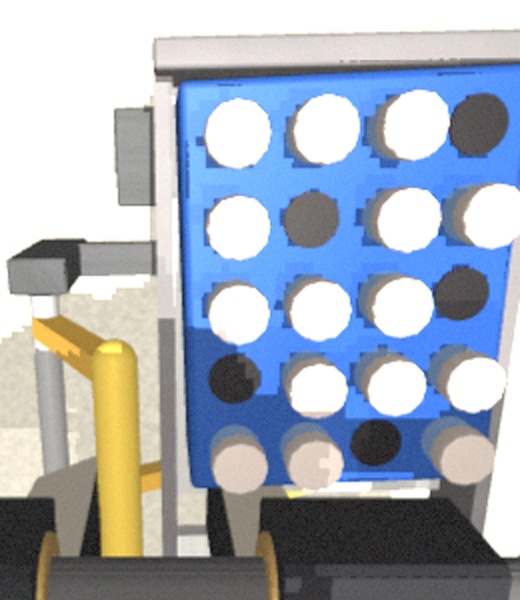

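View pics/s9c.png

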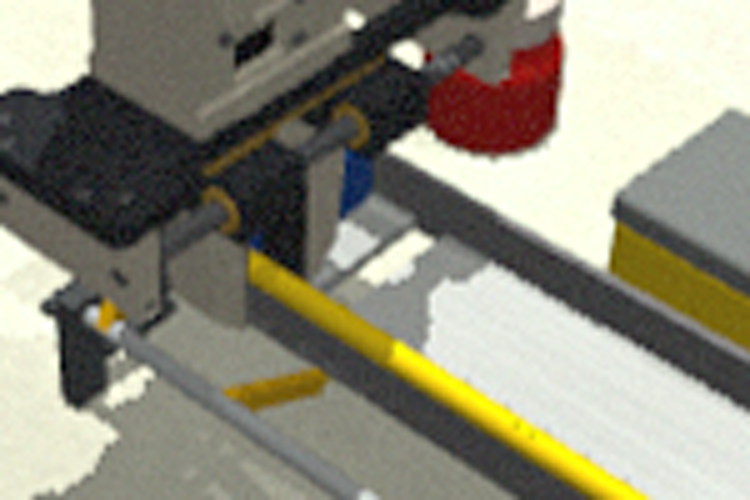

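```bash
python3 -m crank '[[0.29,0.0005,0.0025,0,0],[0.29,0.0005,0.0025,0,0],[0.29,0,0.0025,0,0],[0.29,0,0.0025,0,0],[0.29,0,0,0,0],[0.29,0,0,0,0],[0.29,0,0,0,0],[0.29,0,0,0,0]]'
python3 st.py wrist:w10| tail -2
python3 - <<'E'
import cv2
a=cv2.imread("pics/w10.png")[0:300,180:440]
cv2.imwrite("pics/w10c.png",cv2.resize(a,None,fx=2,fy=2,interpolation=2))
E
```

```text
clock: 13.62
position: [0.5435, 0.032, 0.0837]
ee_rot: [2.221, 2.213, -0.02]
force: [-11.3, -31.8, 17.5]
width: 0.286
clk 13.6167 pos [0.5435 0.032  0.0837] width 0.2857606518559154 F [-11.3 -31.8  17.5]
chute TCP mm -44.5941644777451 13.810780987563696 tip z 66.66919655003703 yaw tool y -0.20015866351726744 z [-0.005 -0.013 -1.   ]
```

View pics/w10c.png

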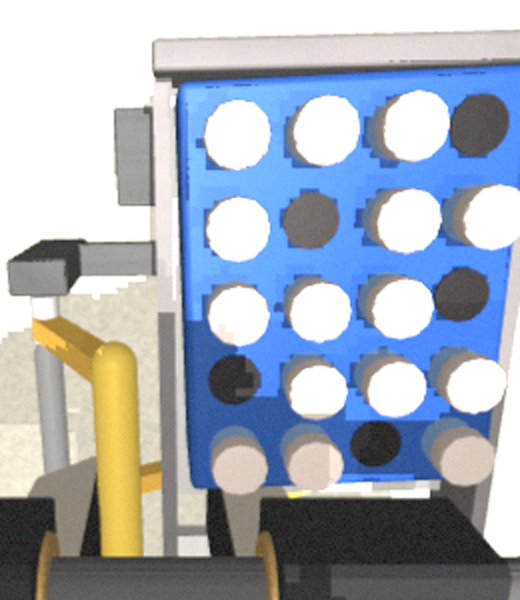

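```bash
python3 - <<'E'
import cv2
a=cv2.imread("pics/w10.png")[10:60,255:455]
a=cv2.LUT(a,(__import__("numpy").clip((__import__("numpy").arange(256)/255.)**.6*255,0,255)).astype("uint8"))
b=cv2.imread("pics/w10.png")[215:265,255:455]
cv2.imwrite("pics/w10d.png",cv2.resize(cv2.vconcat([a,b]),None,fx=4,fy=4,interpolation=cv2.INTER_NEAREST))
E
```

```text
(no output)
```

View pics/w10d.png

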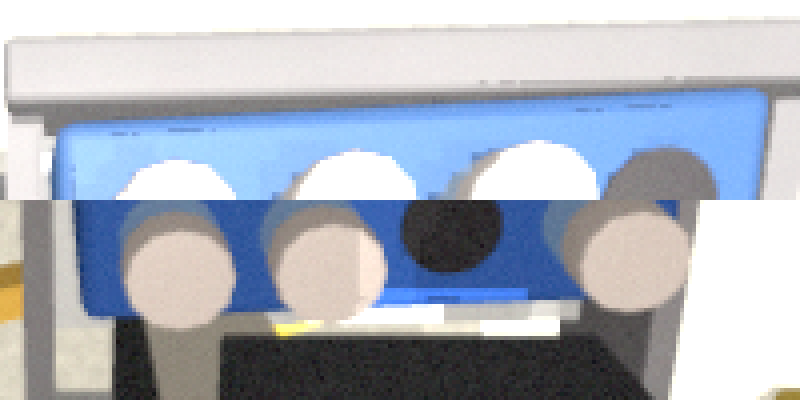

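```bash
python3 -m crank '[[0.29,0,-0.005,0,0],[0.29,0,-0.005,0,0],[0.29,0,-0.005,0,0],[0.29,0,-0.005,0,0],[0.29,0,-0.005,0,0],[0.29,0,-0.005,0,0],[0.29,0,0,0,0],[0.29,0,0,0,0]]'
python3 st.py wrist:w11 scene:c11| tail -2
python3 - <<'E'
import cv2
a=cv2.imread("pics/w11.png")[10:60,255:455]
b=cv2.imread("pics/w11.png")[215:265,255:455]
cv2.imwrite("pics/w11d.png",cv2.resize(cv2.vconcat([a,b]),None,fx=4,fy=4,interpolation=cv2.INTER_NEAREST))
a=cv2.imread("pics/c11.png")[140:250,125:300]
cv2.imwrite("pics/c11c.png",cv2.resize(a,None,fx=4.5,fy=4.5,interpolation=2))
E
```

```text
clock: 14.33
position: [0.5446, 0.0311, 0.0834]
ee_rot: [-2.215, -2.228, 0.002]
force: [-4.6, 0.3, -1.1]
width: 0.292
clk 14.3333 pos [0.5446 0.0311 0.0834] width 0.2916787779702487 F [-4.6  0.3 -1.1]
chute TCP mm -43.501074617900116 12.814705695691918 tip z 66.37047212697505 yaw tool y 0.3352339381700665 z [-0.001 -0.001 -1.   ]
```

View pics/w11d.png

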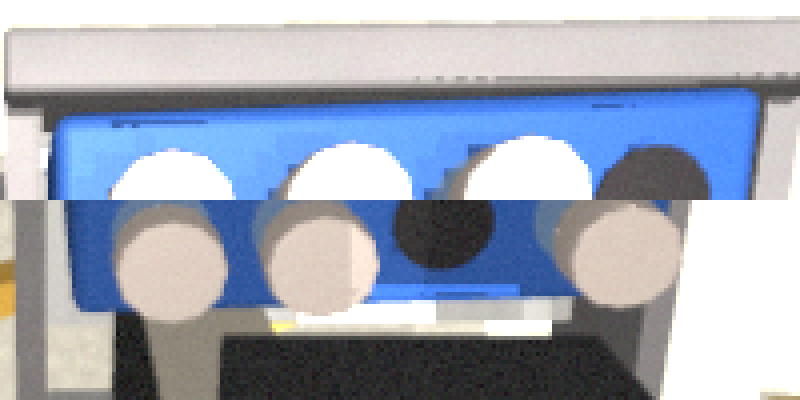

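View pics/c11c.png

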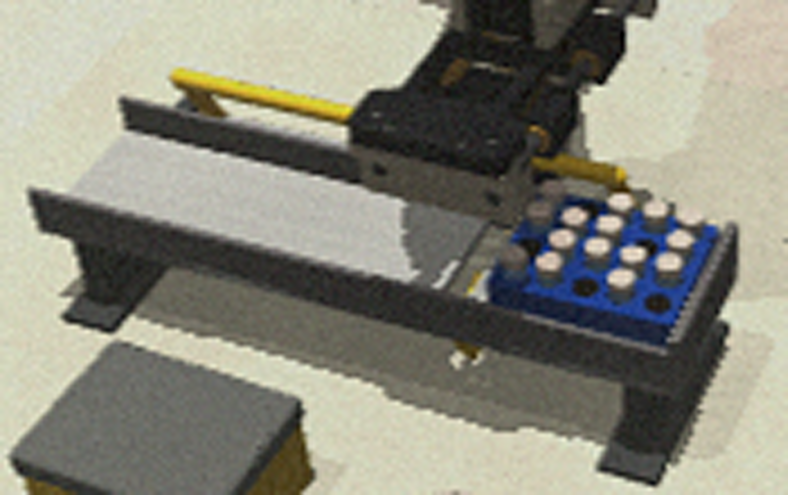

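```bash
cat >bp.py <<'E'
from fit import *
c=arm.get_calibration("wrist");K=c["intrinsics"];E=c["extrinsics"]
def bp(u,v,z):
    d=E[:3,:3]@np.linalg.solve(K,[u,v,1]);w=E[:3,3]+d*(z-E[2,3])/d[2]
    cc,s=np.cos(p[2]),np.sin(p[2]);e=w[:2]-p[:2];return np.round([1000*(cc*e[0]+s*e[1]),1000*(-s*e[0]+cc*e[1])],1)
E
python3 - <<'E' | tail -8
from bp import *
t=lambda x,y:(255+x/4,10+y/4)
b=lambda x,y:(255+x/4,215+(y-200)/4)
for n,q in[("stopL",t(5,95)),("stopR",t(795,78)),("FL",t(60,116)),("FR",t(755,90)),("RL",b(75,310)),("RR",b(660,296)),("stop outer L",t(5,32)),("stop outer R",t(795,18))]: print(n,bp(*q,.085))
E
```

```text
stopL [-43.5 115.9]
stopR [ 33.6 117. ]
FL [-38.1 113.9]
FR [ 29.9 115.9]
RL [-35.8  25.2]
RR [33.6 26.7]
stop outer L [-43.5 121.4]
stop outer R [ 32.7 122.2]
```

```bash
python3 -m crank '[[0.29,0,0.005,0,0],[0.29,0,0.005,0,0],[0.29,0,0.005,0.001,0],[0.29,0,0.0025,0.002,0],[0.29,0,0,0.003,0],[0.29,0,0,0.003,0],[0.29,0,0,0.003,0],[0.29,0,0,0,0]]'
python3 st.py wrist:w12| tail -2
python3 - <<'E'
import cv2
a=cv2.imread("pics/w12.png")[10:60,255:455]
b=cv2.imread("pics/w12.png")[215:265,255:455]
cv2.imwrite("pics/w12d.png",cv2.resize(cv2.vconcat([a,b]),None,fx=4,fy=4,interpolation=cv2.INTER_NEAREST))
E
```

```text
clock: 15.1
position: [0.543, 0.0328, 0.0872]
ee_rot: [2.219, 2.223, -0.013]
force: [-7.1, -14.7, -4.6]
width: 0.29
clk 15.1 pos [0.543  0.0328 0.0872] width 0.2897962786867841 F [ -7.1 -14.7  -4.6]
chute TCP mm -45.07112277833133 14.619499695376865 tip z 70.17508493700464 yaw tool y 0.10048999134790872 z [-0.005 -0.007 -1.   ]
```

View pics/w12d.png

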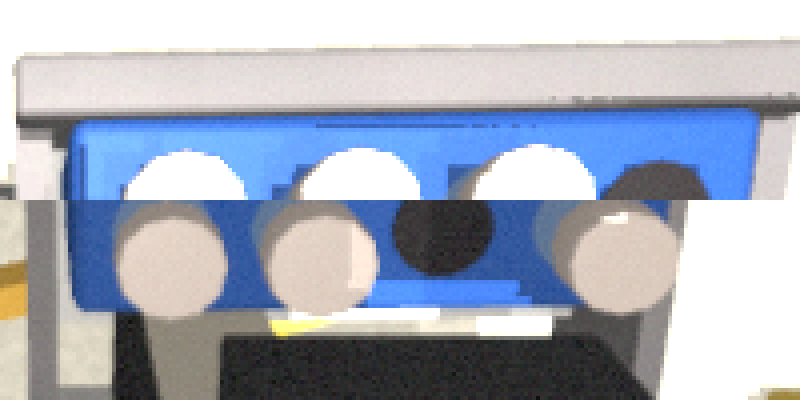

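```bash
python3 -m crank '[[0.29,0,-0.005,0,0],[0.29,0,-0.01,0,0],[0.29,0.0002,-0.02,0,0],[0.29,0.0002,-0.025,0,0],[0.29,0.0002,-0.025,0,0],[0.29,0.0002,-0.025,0,0],[0.29,0.0002,-0.025,0,0],[0.29,0.0002,-0.025,0,0]]'
python3 st.py scene:c13 wrist:w13 | tail -2
python3 - <<'E'
import cv2
a=cv2.imread("pics/c13.png")[140:250,125:300]
cv2.imwrite("pics/c13c.png",cv2.resize(a,None,fx=4.5,fy=4.5,interpolation=2))
E
```

```text
clock: 15.82
position: [0.5458, -0.0254, 0.0887]
ee_rot: [-2.214, -2.229, -0.001]
force: [-4.1, 2.7, -0.2]
width: 0.29
clk 15.8167 pos [ 0.5458 -0.0254  0.0887] width 0.29034955152948794 F [-4.1  2.7 -0.2]
chute TCP mm -42.90505112628205 -43.664475031219766 tip z 71.6717650486409 yaw tool y 0.40058399035241943 z [ 0.     0.001 -1.   ]
```

View pics/c13c.png

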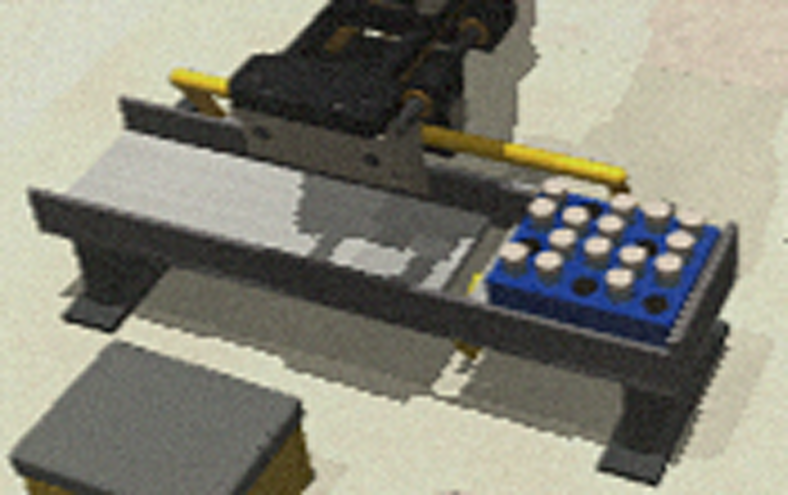

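View pics/w13.png

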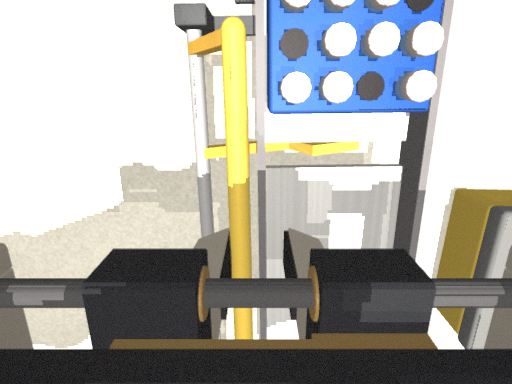

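```bash
python3 -m crank '[[0.315,-0.0029,0,0,0],[0.34,-0.0029,0,0,0],[0.365,-0.0029,0,0,0],[0.39,-0.0029,0,0,0],[0.415,-0.0029,0,0,0],[0.44,-0.0029,0,0,0],[0.465,-0.0029,0,0,0],[0.49,-0.0029,0,0,0]]'
python3 -m crank '[[0.515,-0.0029,0,0,0],[0.54,-0.0029,0,0,0],[0.565,-0.0029,0,0,0],[0.59,-0.0029,0,0,0],[0.615,-0.0029,0,0,0],[0.64,-0.0029,0,0,0],[0.665,-0.0029,0,0,0],[0.69,-0.0029,0,0,0]]'
python3 st.py | tail -2
python3 -m crank '[[0.69,0,0,0,0],[0.69,0,0,0.02,0],[0.69,0,0,0.05,0],[0.69,0,0,0.06,0],[0.69,0,0,0.06,0],[0.69,0,0,0.06,0],[0.69,0,0,0.06,0],[0.69,0,0,0.06,0]]'
python3 st.py scene:c14 wrist:w14 side:s14 | tail -2
python3 - <<'E'
import cv2
a=cv2.imread("pics/c14.png")[140:250,125:300]
cv2.imwrite("pics/c14c.png",cv2.resize(a,None,fx=4.5,fy=4.5,interpolation=2))
E
```

```text
clock: 16.58
position: [0.5363, -0.0251, 0.0886]
ee_rot: [2.214, 2.229, 0.001]
force: [-2.3, 0.1, 1.7]
width: 0.48
clock: 17.25
position: [0.5271, -0.0255, 0.0886]
ee_rot: [2.214, 2.228, 0.0]
force: [0.1, 0.2, 0.2]
width: 0.678
clk 17.25 pos [ 0.5271 -0.0255  0.0886] width 0.6784845130893284 F [0.1 0.2 0.2]
chute TCP mm -61.66026968717315 -43.513541591520365 tip z 71.58069751179525 yaw tool y 0.35176306316164613 z [ 0. -0. -1.]
clock: 17.92
position: [0.5269, -0.0252, 0.2385]
ee_rot: [2.214, 2.229, 0.001]
force: [-0.2, 0.2, -0.1]
width: 0.69
clk 17.9167 pos [ 0.5269 -0.0252  0.2385] width 0.6897629562099412 F [-0.2  0.2 -0.1]
chute TCP mm -61.83451844302359 -43.28719392555225 tip z 221.4562683241339 yaw tool y 0.3804081340957974 z [ 0.001  0.    -1.   ]
```

View pics/c14c.png

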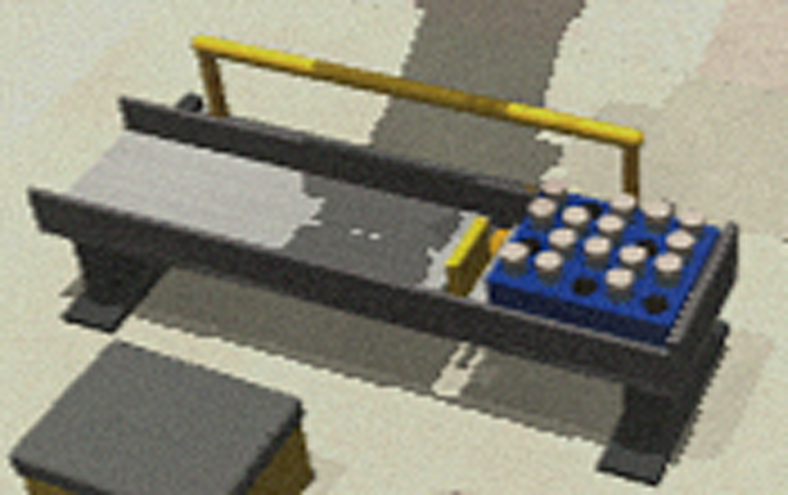

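View pics/w14.png

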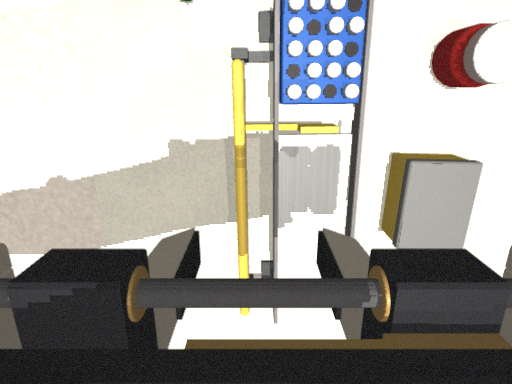

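View pics/s14.png

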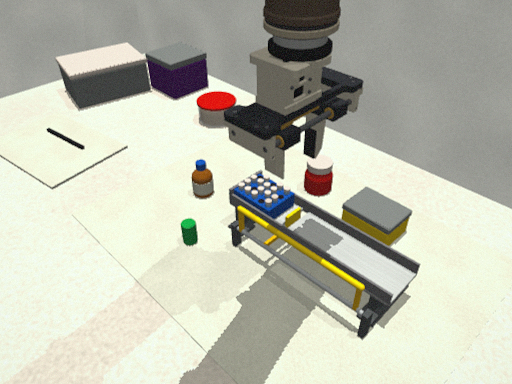

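```bash
python3 - <<'E' | tail -4
from bp import *
for q in[(282,104,.085),(361,103,.085),(300,125,.073),(338,126,.073)]: print(bp(*q))
E
python3 - <<'E'
import cv2
a=cv2.imread("pics/s14.png")[165:225,220:310]
cv2.imwrite("pics/s14c.png",cv2.resize(a,None,fx=8,fy=8,interpolation=2))
E
```

```text
[-38.2  25.2]
[31.4 25.7]
[-20.2   5.5]
[15.5  4.4]
```

View pics/s14c.png

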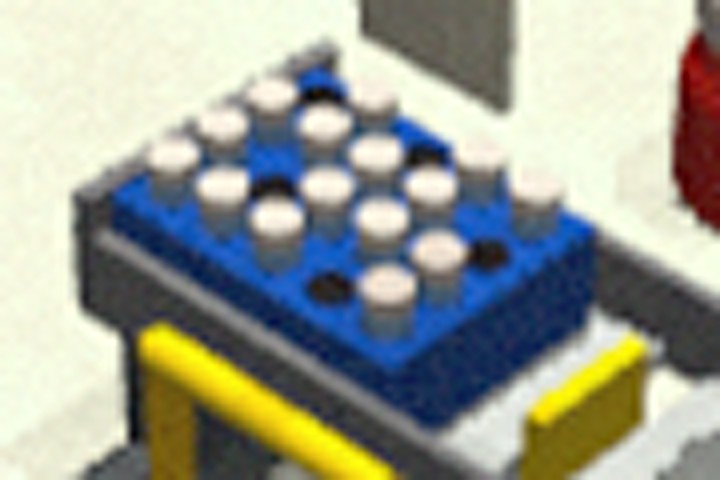

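The rack sits flush and square against the end stop, and the gate is up behind it. The bystanders have not moved, so I'm handing in.

```bash
python3 -c "
from cell import arm
print(arm.sign_off())"
```

```text
the job is handed in; nothing more can be done
None
```

The rack is home against the end stop, and the gate has sprung shut behind it. I handed the job in at about 18 s.

**What I did:** One fingertip pushed the gate rail in to about 0.44–0.46 rad by the measured tool position, so the flap sank below the deck. With the rail held there, the other fingertip pushed the rack along the chute and over the gate.

**Snag on the way:** The rack reached the stop turned about 2–3° and jammed, with the push up to about 32 N. With the gate still held down, I narrowed the jaws to push its rear left side. I also raised the tool about 4 mm to stop it pressing down, and the rack squared up. I then slid the fingers back past the flap before releasing the rail and lifting clear.

**Last checks:**
- **Rack:** its rear face measured at chute y 25–26 mm (nominal 25), square, with its front against the stop in the scene and side pictures. In the same picture the flap measured about 5 mm from its nominal y 0, so that measurement is only good to a few mm.
- **Gate:** the rail and flap are back in their shut positions.
- **Contact:** tool force was about 0 N, the robot was touching nothing, and the bystanders looked unmoved in the pictures.

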